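# Walk the test amplifier home into its bench dock

## Task

Walk the heavy red test amplifier forward along the bench into the wooden dock, nudging its two rubber rear corners in turn, until both of its front contacts have pushed the two sprung brass buttons fully in and it rests square against the stop bar, then take your hand away. Push it only by the rubber corners, never touch its red case or glass valves, and keep it flat and roughly in line with the dock all the way. The bar is clamped a little nearer or farther each time, so feel for it: do not press the amplifier against the bar or wedge it between the rails with more than 40 N. Leave the glue bottle, the tin and the bridge blank where they are.

Things in the scene. Friction and masses are not known exactly. Their poses are not given: they have to be found in the camera images.
- dock: Wooden dock screwed to the bench. Origin: on the bench, in the middle, at the usual place of the stop bar's face; +x the way the amplifier goes in (away from the robot), y left. Two rails 30 mm high run along x with inner faces at y = +-105 mm (13 mm play each side), parallel from x = -62 mm up to the cross beam at x = +42 mm. No floor: the amplifier slides on the bench.
- amp: Heavy red amplifier, 1.6 to 2.1 kg, 120 mm deep (x), 184 wide (y), 70 high, on four feet. Origin: centre of underside; +x its nose (flat, x = +60 mm, corners bevelled 8 mm), y its left. Starts off line and askew. 10 mm of push on one rear corner turns it 0.06 rad and moves its middle 6 mm ahead; the point 46 mm behind its middle hardly shifts sideways. Slides under 6 to 14 N, sticks up to 25 N.
- corner_left (a point): Middle of the rear face of the amplifier's left (+y) black rubber corner block, 30 mm up, at amplifier x = -60, y = +77 mm; axes as the amplifier's. The block is 30 mm wide (y 62 to 92), 40 mm deep, from 8 to 58 mm high.
- corner_right (a point): The same on the right rubber corner block, at amplifier x = -60, y = -77 mm.
- nose_left (a point): Left front contact: a point on the amplifier's front face, 60 mm left of its middle, 24 mm above the bench. Home when the brass button is flush and the face lies on the stop bar.
- nose_right (a point): Right front contact: the same, 60 mm right of its middle.
- amp_case: The amplifier's red sheet-metal case (front 80 mm of its depth, 70 mm high) with the low valve shelf behind it; part of the amplifier, same origin and axes. Not to be touched by the robot.
- valves: Three amber glass valves, 26 mm across, standing on the shelf between the rear corners, from y = -47 to +47 mm and x = -57 to -31 mm, up to 73 mm high; part of the amplifier, same origin and axes. Fragile, not to be touched.
- glue: Loose yellow glue bottle, 52 mm across, 130 mm high, beside the dock; origin under its centre. Bystander.
- fret_tin: Loose bare metal tin, 66 mm across, 60 mm high, beside the dock; origin under its centre. Bystander.
- bridge_blank: Loose dark wooden bridge blank, 100 x 42 x 22 mm, beside the dock's mouth; origin under its centre. Bystander.
- mouth (a point): Middle of the dock's mouth on the bench (dock x = -104 mm), axes as the dock's. From x = -62 mm back to here the two rails flare outwards, to y = +-118 mm.
- stop: The stop's mount, fixed in the dock, same origin and axes. It carries a rigid aluminium bar, 40 mm high, whose face is clamped anywhere from dock x = -8 to +8 mm (this pose does not tell where), with two brass buttons, 18 mm across, 24 mm up, at y = +-60 mm. Each stands 4 mm out of the bar; its spring takes 1.5 N to start and 2.7 N when flush. Amplifier friction holds them in.
Things that resemble listed ones, but are neither listed nor needed, are in the scene too. What is shaped like the amp but blue or turquoise is not meant.

How it is judged:
On the way:
1. the amplifier's nose is between the rails, not yet at the stop (x of amp in the frame of dock between -0.112 and -0.074 m and y of amp in the frame of dock between -0.025 and 0.025 m), for 0.1 s.
At the end, for the whole second after the job is handed in: Both sprung buttons are held pressed by the amplifier (more than 4.4 N together; both flush give 5.4 N), it stands square to the dock within 0.02 rad, with its middle within 71 mm of the dock's origin plane and within 15 mm of its centre line, flat on the bench within 0.03 rad, at rest and let go (contact force between amp and stop above 4.4 N and angle between the x axis of amp and the x axis of dock, either way round below 0.02 rad and x of amp in the frame of dock above -0.071 m and y of amp in the frame of dock between -0.015 and 0.015 m and angle between amp's own z axis and vertical below 0.03 rad and linear speed of amp below 0.01 m/s and contact force between each of the arm, the fingers and amp below 0.2 N); the robot touches nothing.
It fails at once if the amplifier pressed on the stop or wedged between the dock's rails with more than 40 N (contact force between amp and dock above 40 N).
It fails at once if the robot touches the glass valves or the red case instead of the rubber corners (contact force between any of the fingers, the arm and valves above 0.5 N or contact force between any of the fingers, the arm and amp_case above 1 N).
It fails at once if the amplifier slewed more than 0.45 rad (26 degrees) out of line with the dock (angle between the x axis of amp and the x axis of dock, either way round above 0.45 rad).
It fails at once if the amplifier lifted or tipped by more than 0.08 rad (angle between amp's own z axis and vertical above 0.08 rad or height (world z) of amp above 0.012 m).
It fails at once if a bystander moved by more than 15 mm (distance of any of glue, fret_tin, bridge_blank from where it was at the start of the episode above 0.015 m).
It also fails if it takes over 72 s, if anything falls off the work surface, if the arm or the gripper's body presses on something with over 40 N, if the wrist force passes 120 N, or if a joint passes its speed limit or range.

## Robot

A 7-joint arm with a two-finger parallel gripper is mounted at the origin on the work surface. World frame = base frame: x ahead of the robot, y to its left, z up, the work surface at z = 0. Lengths are in m, angles in rad, forces in N, time in s.
With the tool pointing down it reaches from about 0.425 to 0.95 m from the base axis. Payload 4.7 kg.
Tool frame: the origin (TCP) lies at the very end of the fingers, on their centre line; the grasp point (between the pads) lies 19 mm behind it; z points along the fingers, y is the line along which they close (so a half turn about z gives the same grasp; the last joint's range is limited). The gripper opens to 85 mm and grips with 20 to 120 N. Pads are 22 mm wide; open, the fingers measure 114 mm over their backs; the gripper's body (76 mm by 85 mm) begins 54 mm behind the grasp point. The pads swing forward as they close: fully open they stand 13 mm farther back than shut.
Start: joints at [-1.184, 0.469, -0.049, 1.532, 0.024, 1.141, -0.082], TCP at [0.273, 0.618, 0.231] pointing down, gripper open.
Joint ranges: [-2.59, 2.59], [-0.33, 1.99], [-1.39, 1.29], [0.1, 2.45], [-1.04, 4.18], [0.21, 1.99], [-2.66, 2.66]. Speed limits (rad/s): [2.57, 2.57, 3.14, 3.14, 3.14, 3.14, 3.14].

## Interface

Orientations are given as a 3x3 rotation matrix whose columns are the frame's x, y, z axes.
In Python, from workcell import bot gives the robot as it stands.
- The arm moves only by the tool drive_tool, never from a script. Its argument "motion" is a list of rows, each a list of 3 entries, a list of its own where there are three numbers: the shift along the tool's x, y, z in mm, then the turn, a rotation vector about the tool's x, y, z in rad, then the opening, from 0 (shut) to 1 (fully open). A call has 1 to 12 rows; each row shifts and turns the commanded pose from where the row before left it, along the tool's axes as they then stand; what a row does not reach is not made up. A row lasts 1/12 s, in which the tool goes at most 41.7 mm and 7.16 degrees, less where a joint would pass 70% of its speed; a pose out of reach is approached as far as the arm can. A call is refused whole if a number of a shift passes 41.7 or a number of a turn 0.125, either way. A call with a gripper value outside its range is refused whole. The fingers move at their own pace and stop on an object; "squeeze" is the grip in N (left out, the last holds). Time passes only in rows, so rows that do not move let the fingers close. It gives the time, the measured TCP pose, the force, the opening and the grip force at its end, in the units of the state.
- bot.sense(): the state, without advancing time (a new reading comes with each control period).
- bot.camera(name): name is "scene" or "top"; returns a dict with "color" (420x560x3 uint8, blue, green, red), "z_map" (420x560 float32, m along the optical axis (not along the pixel's ray), 0 where there is no reading), "intrinsics" (3x3 intrinsics, pixels), "R" (3x3) and "t" (3): a world point X has camera coordinates R X + t. Camera axes: x right, y down, z forward; pixel columns grow to the right and rows downward; lengths in m; the calibration is good to about 2 mm. A picture is of the moment at which its call begins.
- bot.job_done(): hands the job in; it is judged then, once.
Trained networks look in the newest picture that a camera, given by its name, has taken for a name from the list of things; names that differ only in an ending like _2 or _b are one class to them, and where a whole thing is asked for, a point or a joint stands for the part that bears it (a point fixed in the world has none). Each returns a list of dicts, best first, with "score" (0 to 1); they miss things now and then, are a little off and sometimes report something else, mostly with a low value. They report only what shows in the picture. A call takes as long as a camera call. They do not tell look-alikes from the thing itself.
- bot.masks_of(camera, name): "mask" (420x560 bool, what is visible of it) and "point" ([column, row] in pixels, amid what is visible of it).
- bot.pinpoint(camera, name): "point" ([column, row] in pixels: a listed point, or the origin of a listed thing).
The state is a dict: "time_s": time; "joint_pos": joint angles; "joint_velocities": joint speeds; "joint_torque": joint torques, N m; "tool_pos": TCP position; "tool_rot": TCP orientation; "ft_force": force on the tool from outside, world axes, zero at the start; "moment": the same for the moment, N m; "opening": finger opening in m; "gripper_force": force on a finger pad.
Only numpy, scipy, OpenCV 4.12 (cv2) and the standard library are available. Lean on these libraries where they do the work, as an engineer would, in place of code of your own. Each camera call takes 0.05 s, during which the arm holds its last target. There are 200 camera calls.

## Working session

There is one attempt and no reset: what is moved stays moved. The work goes in short steps, Python scripts to look and compute and a tool call to move; the robot and the scene stay as the last step left them, time stands still between calls to the robot, and variables do not carry over. Pictures are saved under pics/ and viewed, at most 10 in all, crops included, and the job is handed in when it is done.

Besides the shell and the picture viewer there is one more tool, called after "Request:" in YAML: its name, and indented under it one key for each argument. drive_tool: Moves the arm, as the interface text tells. Its arguments: {"type":"object","properties":{"motion":{"type":"array","items":{"type":"array"}},"squeeze":{"type":"number"}},"required":["motion"]}

```bash
ls; mkdir -p pics; cat > h.py <<'E'
import numpy as np, cv2
from workcell import bot
def onplane(c,px,z):
    K,R,t=c["intrinsics"],np.array(c["R"]),np.array(c["t"])
    d=R.T@np.linalg.solve(K,[px[0],px[1],1.]); o=-R.T@t
    return o+d*(z-o[2])/d[2]
def cloud(c):
    z=c["z_map"]; v,u=np.indices(z.shape); K=c["intrinsics"]
    P=np.stack([(u-K[0,2])/K[0,0]*z,(v-K[1,2])/K[1,1]*z,z],-1)
    return (P-np.array(c["t"]))@np.array(c["R"])
E
python3 - <<'E'
from h import *
s=bot.sense();print(s["time_s"],s["tool_pos"],np.round(s["tool_rot"],3),s["opening"])
Z={"dock":0,"amp":0,"corner_left":.03,"corner_right":.03,"nose_left":.024,"nose_right":.024,"mouth":0,"stop":0,"glue":0,"fret_tin":0,"bridge_blank":0}
ims=[]
for n in("scene","top"):
    c=bot.camera(n);ims.append(c["color"]);print(n,-np.array(c["R"]).T@c["t"])
    for k,z in Z.items():
        for r in bot.pinpoint(n,k)[:3]:
            print(k,round(r["score"],2),np.round(r["point"]),np.round(onplane(c,r["point"],z),3))
cv2.imwrite("pics/a.png",ims[0]);cv2.imwrite("pics/b.png",ims[1])
E
```

```text
pics
0.0 [0.27236027 0.61698662 0.23027456] [[-0.915  0.404 -0.001]
 [ 0.404  0.915 -0.002]
 [-0.    -0.002 -1.   ]] 0.08534121219537505
scene [1.13078662 0.51220066 0.66466202]
dock 0.58 [208. 256.] [0.679 0.004 0.   ]
amp 0.82 [267. 216.] [0.498 0.02  0.   ]
amp 0.81 [381. 203.] [0.286 0.21  0.   ]
amp 0.66 [362. 381.] [0.734 0.4   0.   ]
corner_left 0.89 [400. 175.] [0.193 0.209 0.03 ]
corner_left 0.82 [256. 124.] [ 0.206 -0.248  0.03 ]
corner_left 0.77 [323. 406.] [0.823 0.378 0.03 ]
corner_right 0.97 [265. 180.] [ 0.418 -0.048  0.03 ]
corner_right 0.93 [344. 186.] [0.319 0.121 0.03 ]
corner_right 0.92 [210. 142.] [ 0.371 -0.282  0.03 ]
nose_left 0.98 [321. 338.] [0.722 0.311 0.024]
nose_left 0.92 [405. 298.] [0.551 0.387 0.024]
nose_left 0.88 [274. 144.] [ 0.259 -0.14   0.024]
nose_right 0.77 [416. 252.] [0.425 0.353 0.024]
nose_right 0.61 [240. 155.] [ 0.363 -0.177  0.024]
nose_right 0.58 [229. 206.] [ 0.547 -0.053  0.024]
mouth 0.46 [311. 211.] [0.419 0.092 0.   ]
stop 0.74 [214. 257.] [0.674 0.016 0.   ]
glue 0.63 [142. 216.] [ 0.678 -0.21   0.   ]
fret_tin 0.67 [301. 289.] [
[... 344 characters left out ...]
 [398. 331.] [ 0.21  -0.246  0.03 ]
corner_left 0.88 [265. 233.] [0.454 0.101 0.03 ]
corner_right 0.95 [413. 272.] [ 0.361 -0.284  0.03 ]
corner_right 0.83 [260. 288.] [0.312 0.109 0.03 ]
corner_right 0.79 [116. 129.] [0.716 0.496 0.03 ]
nose_left 0.85 [188. 130.] [0.72  0.308 0.024]
nose_left 0.61 [156. 194.] [0.549 0.386 0.024]
nose_left 0.55 [354. 310.] [ 0.261 -0.135  0.024]
nose_right 0.97 [150. 158.] [0.645 0.407 0.024]
nose_right 0.93 [223. 261.] [0.379 0.208 0.024]
nose_right 0.91 [167. 240.] [0.43  0.355 0.024]
stop 0.91 [301. 149.] [0.681 0.01  0.   ]
glue 0.91 [380. 150.] [ 0.683 -0.202  0.   ]
glue 0.55 [300. 149.] [0.68  0.012 0.   ]
fret_tin 0.67 [228. 162.] [0.642 0.203 0.   ]
```

View pics/a.png

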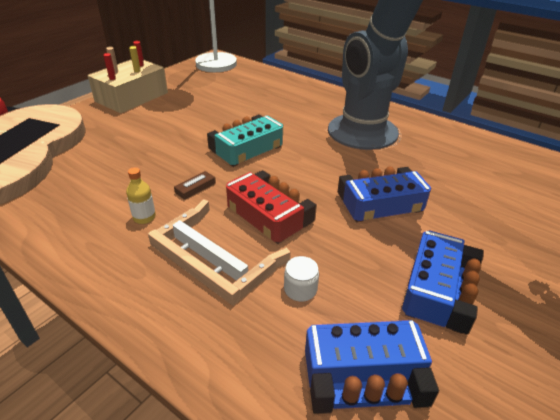

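View pics/b.png

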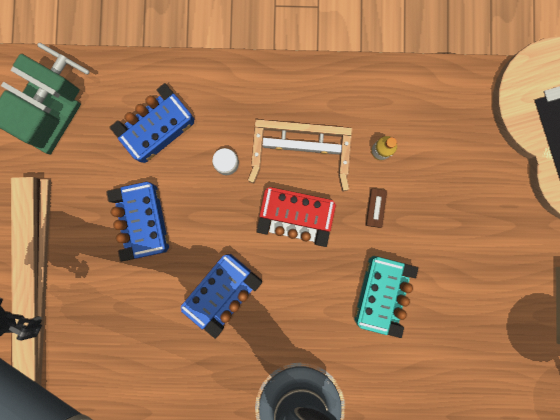

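The only red one is at top (298,213) / scene (267,205). The four others, at (153,124), (138,220), (220,295) and (385,295), are blue or turquoise. I'll measure the amp and dock and confirm with a crop.

```bash
cat >> h.py <<'E'
def ampfit(c):
    """pose (x,y,yaw) of amp from red case top"""
    P=cloud(c); hsv=cv2.cvtColor(c["color"],cv2.COLOR_BGR2HSV)
    red=((hsv[...,0]<8)|(hsv[...,0]>172))&(hsv[...,1]>150)&(hsv[...,2]>70)
    m=red&(P[...,2]>.06)&(P[...,2]<.08)&(P[...,0]>.35)&(P[...,0]<.75)&(abs(P[...,1])<.2)
    m=cv2.morphologyEx(m.astype(np.uint8),cv2.MORPH_CLOSE,np.ones((9,9)))>0
    Q=P[m&(P[...,2]>.06)&(P[...,2]<.08)][:,:2].astype(np.float32)
    r=cv2.minAreaRect(Q); b=cv2.boxPoints(r)
    e=max([b[1]-b[0],b[2]-b[1]],key=np.linalg.norm)
    if e[1]<0:e=-e
    yaw=np.arctan2(-e[0],e[1]); cen=np.array(r[0]); fx=np.array([np.cos(yaw),np.sin(yaw)])
    return cen-fx*0.020,yaw,r[1],len(Q)
E
python3 - <<'E'
from h import *
c=bot.camera("top"); P=cloud(c)
print("amp",ampfit(c))
for k,z in (("corner_left",.03),("corner_right",.03),("nose_left",.024),("nose_right",.024),("amp",0),("mouth",0),("bridge_blank",0)):
    for r in bot.pinpoint("top",k):
        w=onplane(c,r["point"],z)
        if .4<w[0]<.6 and abs(w[1])<.25: print(k,round(r["score"],2),np.round(w,3))
# dock: rails
hsv=cv2.cvtColor(c["color"],cv2.COLOR_BGR2HSV)
for r in bot.masks_of("top","dock")[:1]:
    m=r["mask"]; Q=P[m]; z=Q[:,2]
    print("z hist",np.histogram(z,np.arange(-.01,.06,.005)))
    R=Q[(z>.024)&(z<.036)]
    print(R.min(0),R.max(0))
    for lo in np.arange(R[:,0].min(),R[:,0].max(),.012):
        S=R[(R[:,0]>=lo)&(R[:,0]<lo+.012)]; L=S[S[:,1]>.03][:,1];G=S[S[:,1]<-.03][:,1]
        if len(L) and len(G): print(round(lo,3),L.min().round(3),L.max().round(3),G.min().round(3),G.max().round(3))
    B=P[(P[...,2]>.037)&(P[...,2]<.045)&(P[...,0]>.6)&(P[...,0]<.76)&(abs(P[...,1]-.01)<.1)]
    print("bar",len(B),cv2.minAreaRect(B[:,:2].astype(np.float32)))
    for y in np.arange(-.08,.1,.02):
        S=B[abs(B[:,1]-y)<.01]; 
        if len(S): print(round(y,2),S[:,0].min().round(4),S[:,0].max().round(4))
cv2.imwrite("pics/c.png",cv2.resize(c["color"][100:270,200:420],None,fx=3.5,fy=3.5))
E
```

```text
amp (array([0.49796349, 0.02265551]), np.float32(-0.18447626), (0.18380987644195557, 0.08045388758182526), 2242)
corner_left 0.6 [0.46  0.113 0.03 ]
corner_right 0.61 [ 0.433 -0.04   0.03 ]
corner_right 0.25 [0.498 0.026 0.03 ]
amp 0.77 [0.506 0.025 0.   ]
bridge_blank 0.8 [ 0.536 -0.188  0.   ]
z hist (array([  0,  11,  19,  33,  48,  67, 131, 457, 855, 578, 317,  23,   0]), array([-0.01 , -0.005,  0.   ,  0.005,  0.01 ,  0.015,  0.02 ,  0.025,
        0.03 ,  0.035,  0.04 ,  0.045,  0.05 ,  0.055]))
[ 0.5721519  -0.11919283  0.02400177] [0.74975309 0.14765764 0.03599897]
0.584 0.132 0.148 -0.108 -0.095
0.596 0.127 0.145 -0.106 -0.092
0.608 0.122 0.143 -0.111 -0.089
0.62 0.12 0.138 -0.11 -0.092
0.632 0.12 0.141 -0.113 -0.092
0.644 0.12 0.139 -0.113 -0.091
0.656 0.12 0.137 -0.113 -0.044
0.668 0.032 0.137 -0.115 -0.031
0.68 0.048 0.137 -0.115 -0.033
0.692 0.035 0.135 -0.118 -0.096
0.704 0.056 0.135 -0.117 -0.041
0.716 0.03 0.135 -0.119 -0.03
0.728 0.03 0.133 -0.116 -0.03
bar 614 ((0.7056704759597778, 0.009518228471279144), (0.20257796347141266, 0.07016368955373764), 86.20811462402344)
-0.08 0.6694 0.7339
-0.06 0.6694 0.7357
-0.04 0.6668 0.7374
-0.02 0.6733 0.7392
0.0 0.6733 0.7394
0.02 0.6752 0.7365
0.04 0.6774 0.7433
0.06 0.6752 0.7438
0.08 0.679 0.7425
```

View pics/c.png

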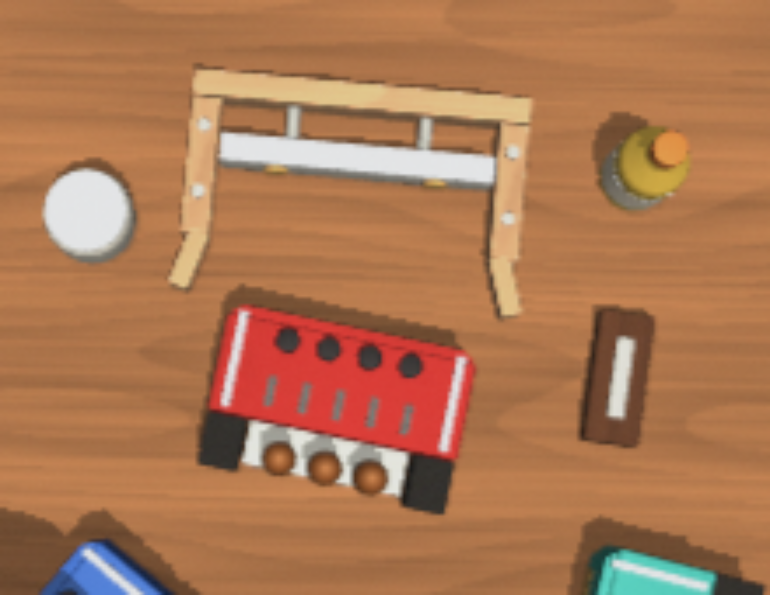

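The crop shows the red case with amber valves, rubber corners at crop (222,440) and (428,485). The dock's bar face is at about crop y 160–185. Amp in the dock frame is ≈ (-182, -1) mm at yaw ≈ -0.12 relative to the dock. So I start with the right corner.

Request:
drive_tool:
  motion:
    - [[-27,-30.6,0],[0,0,0],0]
    - [[-27,-30.6,0],[0,0,0],0]
    - [[-27,-30.6,0],[0,0,0],0]
    - [[-27,-30.6,0],[0,0,0],0]
    - [[-27,-30.6,0],[0,0,0],0]
    - [[-27,-30.6,0],[0,0,0],0]
    - [[-27,-30.6,0],[0,0,0],0]
    - [[-27,-30.6,0],[0,0,0],0]
    - [[-27,-30.6,0],[0,0,0],0]
    - [[-27,-30.6,0],[0,0,0],0]
    - [[-27,-30.6,0],[0,0,0],0]
    - [[-27,-30.6,0],[0,0,0],0]

```text
time_s: 2.65
tool_pos: [0.4209, 0.1488, 0.2317]
tool_rot: [[-0.915, 0.404, 0.001], [0.404, 0.915, 0.001], [-0.001, 0.001, -1.0]]
ft_force: [0.8, -0.3, -0.8]
opening: -0.0001
gripper_force: 0.0
```

Request:
drive_tool:
  motion:
    - [[0,0,0],[0,0,-0.118],0]
    - [[0,0,0],[0,0,-0.118],0]
    - [[0,0,0],[0,0,-0.118],0]
    - [[0,-33,15],[0,0,0],0]
    - [[0,-33,15],[0,0,0],0]
    - [[0,-33,15],[0,0,0],0]
    - [[0,-33,15],[0,0,0],0]
    - [[0,-33,15],[0,0,0],0]
    - [[0,-33,15],[0,0,0],0]
    - [[0,0,0],[0,0,0],0]
    - [[0,0,0],[0,0,0],0]

```text
time_s: 3.57
tool_pos: [0.4078, -0.0484, 0.1409]
tool_rot: [[-0.998, 0.066, -0.001], [0.066, 0.998, -0.0], [0.001, -0.0, -1.0]]
ft_force: [1.1, 0.6, 0.3]
opening: 0.0001
gripper_force: 0.0
```

Request:
drive_tool:
  motion:
    - [[8,0,0],[0,0,0],0]
    - [[0,0,24],[0,0,0],0]
    - [[0,0,24],[0,0,0],0]
    - [[0,0,24],[0,0,0],0]
    - [[0,0,24],[0,0,0],0]
    - [[0,0,22],[0,0,0],0]
    - [[0,0,0],[0,0,0],0]
    - [[0,0,0],[0,0,0],0]

```text
time_s: 4.23
tool_pos: [0.4001, -0.0452, 0.0233]
tool_rot: [[-0.998, 0.059, -0.002], [0.059, 0.998, 0.001], [0.002, 0.001, -1.0]]
ft_force: [-0.5, -0.2, 0.5]
opening: -0.0002
gripper_force: 0.0
```

Request:
drive_tool:
  motion:
    - [[-4,0,0],[0,0,0],0]
    - [[-4,0,0],[0,0,0],0]
    - [[-3,0,0],[0,0,0],0]
    - [[-3,0,0],[0,0,0],0]
    - [[-3,0,0],[0,0,0],0]
    - [[-3,0,0],[0,0,0],0]
    - [[-3,0,0],[0,0,0],0]
    - [[-3,0,0],[0,0,0],0]
    - [[-3,0,0],[0,0,0],0]
    - [[-2,0,0],[0,0,0],0]
    - [[0,0,0],[0,0,0],0]

```text
time_s: 5.15
tool_pos: [0.4277, -0.0494, 0.0233]
tool_rot: [[-0.998, 0.063, -0.007], [0.063, 0.998, -0.0], [0.007, -0.001, -1.0]]
ft_force: [-7.4, -3.2, -0.3]
opening: -0.0001
gripper_force: 3.6
```

```bash
cat >> h.py <<'E'
D=np.array([.680,.012]); DY=-.064
def rep(name="top"):
    c=bot.camera(name); p,yaw,sz,n=ampfit(c); ex=np.array([np.cos(DY),np.sin(DY)]); ey=np.array([-ex[1],ex[0]])
    fx=np.array([np.cos(yaw),np.sin(yaw)]); fy=np.array([-fx[1],fx[0]])
    s=bot.sense(); T=np.array(s["tool_pos"])
    f=lambda w:np.round(1000*np.array([(w-D)@ex,(w-D)@ey]),1)
    print("t",s["time_s"],"amp dock mm",f(p),"yaw",round(float(yaw-DY),3),np.round(sz,3),n)
    print("CL",f(p-.06*fx+.077*fy),"CR",f(p-.06*fx-.077*fy),"tool",f(T[:2]),"z",T[2].round(4),"F",np.round(s["ft_force"],1))
    return c
E
python3 -c "from h import *;rep()"
```

```text
t 5.2 amp dock mm [-171.4    2.5] yaw -0.036 [0.184 0.08 ] 2199
CL [-228.6   81.6] CR [-234.1  -72.3] tool [-247.8  -77.4] z 0.0233 F [-7.4 -3.3  0.3]
```

Request:
drive_tool:
  motion:
    - [[-4,0,0],[0,0,0],0]
    - [[-4,0,0],[0,0,0],0]
    - [[-4,0,0],[0,0,0],0]
    - [[-4,0,0],[0,0,0],0]
    - [[22,0,0],[0,0,0],0]
    - [[0,40,0],[0,0,0],0]
    - [[0,40,0],[0,0,0],0]
    - [[0,40,0],[0,0,0],0]
    - [[0,40,0],[0,0,0],0]
    - [[-7,0,0],[0,0,0],0]
    - [[-4,0,0],[0,0,0],0]

```text
time_s: 6.12
tool_pos: [0.4481, 0.1149, 0.0245]
tool_rot: [[-0.998, 0.055, 0.004], [0.055, 0.999, 0.002], [-0.004, 0.002, -1.0]]
ft_force: [0.1, -1.8, 0.1]
opening: 0.0005
gripper_force: 0.0
```

```bash
python3 -c "from h import *;rep()"
```

```text
t 6.1667 amp dock mm [-160.7    6.8] yaw 0.042 [0.183 0.08 ] 2223
CL [-223.9   81.2] CR [-217.4  -72.7] tool [-237.7   85.5] z 0.0243 F [ 0.8 -0.5 -0.3]
```

Request:
drive_tool:
  motion:
    - [[-4,0,0],[0,0,0],0]
    - [[-4,0,0],[0,0,0],0]
    - [[-5,0,0],[0,0,0],0]
    - [[-5,0,0],[0,0,0],0]
    - [[-4,0,0],[0,0,0],0]
    - [[25,0,0],[0,0,0],0]
    - [[0,-40,0],[0,0,0],0]
    - [[0,-40,0],[0,0,0],0]
    - [[0,-40,0],[0,0,0],0]
    - [[0,-40,0],[0,0,0],0]
    - [[-6,0,0],[0,0,0],0]
    - [[-4,0,0],[0,0,0],0]

```text
time_s: 7.17
tool_pos: [0.4431, -0.054, 0.0238]
tool_rot: [[-0.997, 0.072, 0.001], [0.072, 0.997, -0.001], [-0.001, -0.001, -1.0]]
ft_force: [0.7, -0.3, 0.3]
opening: 0.0002
gripper_force: 0.0
```

```bash
python3 -c "from h import *;rep()"
```

```text
t 7.2167 amp dock mm [-150.    3.] yaw -0.035 [0.184 0.081] 2228
CL [-207.3   82. ] CR [-212.7  -71.9] tool [-230.8  -78.6] z 0.0238 F [ 1.6  0.3 -0.4]
```

Request:
drive_tool:
  motion:
    - [[-5,0,0],[0,0,0],0]
    - [[-5,0,0],[0,0,0],0]
    - [[-5,0,0],[0,0,0],0]
    - [[-5,0,0],[0,0,0],0]
    - [[0,0,0],[0,0,0],0]
    - [[22,0,0],[0,0,0],0]
    - [[0,40,0],[0,0,0],0]
    - [[0,40,0],[0,0,0],0]
    - [[0,40,0],[0,0,0],0]
    - [[0,41,0],[0,0,0],0]
    - [[-8,0,0],[0,0,0],0]
    - [[-4,0,0],[0,0,0],0]

```text
time_s: 8.22
tool_pos: [0.4639, 0.116, 0.0233]
tool_rot: [[-0.999, 0.052, 0.001], [0.052, 0.999, 0.001], [-0.001, 0.001, -1.0]]
ft_force: [0.8, -0.6, -0.6]
opening: -0.0005
gripper_force: 0.0
```

```bash
python3 -c "from h import *;rep()"
```

```text
t 8.2667 amp dock mm [-143.7    4.6] yaw 0.013 [0.183 0.08 ] 2214
CL [-204.7   80.8] CR [-202.7  -73.1] tool [-221.4   87.3] z 0.0234 F [ 0.2 -0.1 -0.1]
```

Request:
drive_tool:
  motion:
    - [[-5,0,0],[0,0,0],0]
    - [[-5,0,0],[0,0,0],0]
    - [[-5,0,0],[0,0,0],0]
    - [[-5,0,0],[0,0,0],0]
    - [[-4,0,0],[0,0,0],0]
    - [[-4,0,0],[0,0,0],0]
    - [[0,0,0],[0,0,0],0]
    - [[29,0,0],[0,0,0],0]
    - [[0,-40,0],[0,0,0],0]
    - [[0,-41,0],[0,0,0],0]
    - [[0,-41,0],[0,0,0],0]
    - [[0,-41,0],[0,0,0],0]

```text
time_s: 9.27
tool_pos: [0.4514, -0.0546, 0.0234]
tool_rot: [[-0.998, 0.063, -0.0], [0.063, 0.998, -0.0], [0.0, -0.0, -1.0]]
ft_force: [1.8, -0.4, 0.5]
opening: 0.0003
gripper_force: 0.0
```

```bash
python3 -c "from h import *;rep()"
```

```text
t 9.3167 amp dock mm [-1.307e+02 -1.000e-01] yaw -0.08 [0.184 0.081] 2239
CL [-184.4   81.4] CR [-196.7  -72.1] tool [-224.2  -91.5] z 0.0238 F [-0.2 -6.5  0.3]
```

Request:
drive_tool:
  motion:
    - [[0,0,0],[0,0,0],0]
    - [[0,0,0],[0,0,0],0]

```text
time_s: 9.48
tool_pos: [0.4517, -0.0539, 0.0233]
tool_rot: [[-0.998, 0.067, -0.0], [0.067, 0.998, -0.0], [0.0, -0.0, -1.0]]
ft_force: [0.1, 0.3, -0.2]
opening: -0.0002
gripper_force: 0.0
```

Request:
drive_tool:
  motion:
    - [[-11,4,0],[0,0,0],0]
    - [[-5,0,0],[0,0,0],0]
    - [[-5,0,0],[0,0,0],0]
    - [[-5,0,0],[0,0,0],0]
    - [[-5,0,0],[0,0,0],0]
    - [[-4,0,0],[0,0,0],0]
    - [[0,0,0],[0,0,0],0]
    - [[20,0,0],[0,0,0],0]
    - [[0,40,0],[0,0,0],0]
    - [[0,40,0],[0,0,0],0]
    - [[0,40,0],[0,0,0],0]
    - [[0,38,0],[0,0,0],0]

```text
time_s: 10.48
tool_pos: [0.4779, 0.1135, 0.0234]
tool_rot: [[-0.998, 0.058, 0.001], [0.058, 0.998, 0.001], [-0.001, 0.001, -1.0]]
ft_force: [0.8, 0.2, -0.4]
opening: -0.0001
gripper_force: 0.0
```

```bash
python3 -c "from h import *;rep()"
```

```text
t 10.5333 amp dock mm [-118.4    4.1] yaw 0.011 [0.184 0.08 ] 2226
CL [-179.3   80.5] CR [-177.6  -73.5] tool [-208.3   98.3] z 0.0234 F [0.7 7.1 0.4]
```

Request:
drive_tool:
  motion:
    - [[-12,-3,0],[0,0,0],0]
    - [[-5,0,0],[0,0,0],0]
    - [[-5,0,0],[0,0,0],0]
    - [[-5,0,0],[0,0,0],0]
    - [[-4,0,0],[0,0,0],0]
    - [[-3,0,0],[0,0,0],0]
    - [[0,0,0],[0,0,0],0]
    - [[26,0,0],[0,0,0],0]
    - [[0,-40,0],[0,0,0],0]
    - [[0,-40,0],[0,0,0],0]
    - [[0,-40,0],[0,0,0],0]
    - [[0,-38,0],[0,0,0],0]

```text
time_s: 11.53
tool_pos: [0.4755, -0.0546, 0.0235]
tool_rot: [[-0.998, 0.062, 0.001], [0.062, 0.998, -0.001], [-0.001, -0.001, -1.0]]
ft_force: [1.5, -0.3, -0.0]
opening: 0.0005
gripper_force: 0.0
```

```bash
python3 -c "from h import *;rep()"
```

```text
t 11.5833 amp dock mm [-108.2   -0.2] yaw -0.055 [0.183 0.081] 2224
CL [-163.9   80. ] CR [-172.3  -73.8] tool [-200.1  -89.2] z 0.0239 F [-0.5 -6.3  0.2]
```

Request:
drive_tool:
  motion:
    - [[-12,3,0],[0,0,0],0]
    - [[-4,0,0],[0,0,0],0]
    - [[-4,0,0],[0,0,0],0]
    - [[-4,0,0],[0,0,0],0]
    - [[-4,0,0],[0,0,0],0]
    - [[-4,0,0],[0,0,0],0]
    - [[0,0,0],[0,0,0],0]
    - [[20,0,0],[0,0,0],0]
    - [[0,40,0],[0,0,0],0]
    - [[0,40,0],[0,0,0],0]
    - [[0,40,0],[0,0,0],0]
    - [[0,38,0],[0,0,0],0]

```text
time_s: 12.58
tool_pos: [0.4977, 0.1106, 0.0234]
tool_rot: [[-0.998, 0.061, 0.001], [0.061, 0.998, 0.001], [-0.001, 0.001, -1.0]]
ft_force: [-1.0, 0.5, -0.5]
opening: -0.0003
gripper_force: 0.0
```

```bash
python3 - <<'E'
from h import *
c=rep(); P=cloud(c)
B=P[(P[...,2]>.036)&(P[...,2]<.044)&(P[...,0]>.6)&(P[...,0]<.71)&(abs(P[...,1]-.01)<.09)]
ex=np.array([np.cos(DY),np.sin(DY)]);ey=np.array([-ex[1],ex[0]])
Q=(B[:,:2]-D)@np.c_[ex,ey]*1000
for y in range(-80,81,20):
    S=Q[abs(Q[:,1]-y)<10,0]; print(y,np.percentile(S,[2,10,50,90]).round(1))
cv2.imwrite("pics/d.png",cv2.resize(c["color"][100:270,200:420],None,fx=3.5,fy=3.5))
E
```

```text
t 12.6333 amp dock mm [-98.9   3.4] yaw 0.009 [0.184 0.081] 2209
CL [-159.6   79.9] CR [-158.2  -74.1] tool [-188.4   96.9] z 0.0233 F [0.7 6.6 0.4]
-80 [-5.3 -3.3  4.8 12.2]
-60 [-6.1 -4.6  4.3 12.6]
-40 [-5.1 -2.6  4.7 12.9]
-20 [-4.9 -3.3  4.5 12.8]
0 [-4.4 -3.6  4.8 12.9]
20 [-4.8 -3.2  5.8 12.8]
40 [-5.1 -4.   3.4 12.7]
60 [-7.8 -4.2  4.1 14.1]
80 [-5.3 -3.7  4.1 12.4]
```

View pics/d.png

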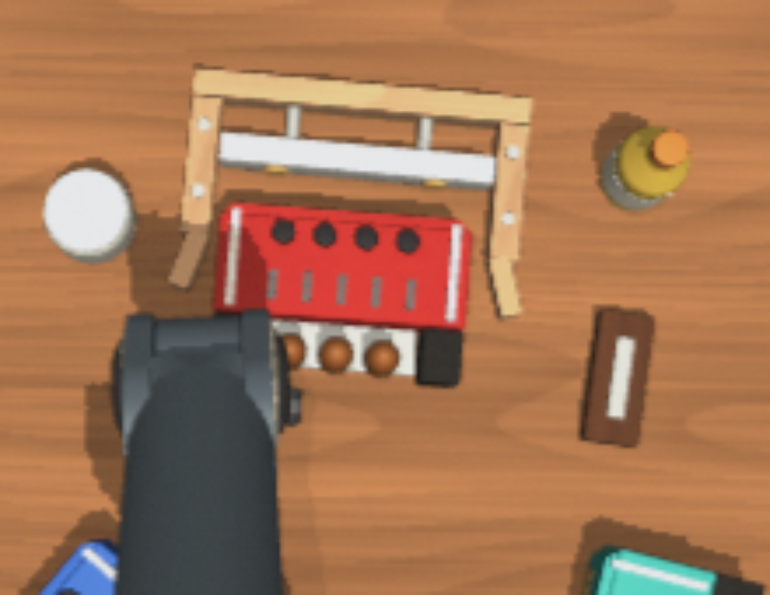

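Request:
drive_tool:
  motion:
    - [[-12,-3,0],[0,0,0],0]
    - [[-4,0,0],[0,0,0],0]
    - [[-4,0,0],[0,0,0],0]
    - [[-4,0,0],[0,0,0],0]
    - [[-4,0,0],[0,0,0],0]
    - [[-4,0,0],[0,0,0],0]
    - [[0,0,0],[0,0,0],0]
    - [[24,0,0],[0,0,0],0]
    - [[0,-40,0],[0,0,0],0]
    - [[0,-40,0],[0,0,0],0]
    - [[0,-40,0],[0,0,0],0]
    - [[0,-38,0],[0,0,0],0]

```text
time_s: 13.63
tool_pos: [0.495, -0.0567, 0.0235]
tool_rot: [[-0.998, 0.064, 0.001], [0.064, 0.998, -0.001], [-0.001, -0.001, -1.0]]
ft_force: [0.4, -0.6, 0.4]
opening: 0.0002
gripper_force: 0.0
```

```bash
python3 -c "from h import *;rep()"
```

```text
t 13.6833 amp dock mm [-89.9  -0.1] yaw -0.051 [0.183 0.081] 2190
CL [-145.9   79.9] CR [-153.7  -73.9] tool [-180.4  -90.3] z 0.0239 F [ 0.1 -5.7  0.2]
```

Request:
drive_tool:
  motion:
    - [[-11,3,0],[0,0,0],0]
    - [[-4,0,0],[0,0,0],0]
    - [[-4,0,0],[0,0,0],0]
    - [[-4,0,0],[0,0,0],0]
    - [[-4,0,0],[0,0,0],0]
    - [[-4,0,0],[0,0,0],0]
    - [[0,0,0],[0,0,0],0]
    - [[20,0,0],[0,0,0],0]
    - [[0,40,0],[0,0,0],0]
    - [[0,40,0],[0,0,0],0]
    - [[0,40,0],[0,0,0],0]
    - [[0,38,0],[0,0,0],0]

```text
time_s: 14.68
tool_pos: [0.5167, 0.1098, 0.0234]
tool_rot: [[-0.998, 0.061, 0.001], [0.061, 0.998, 0.001], [-0.001, 0.001, -1.0]]
ft_force: [1.0, 0.2, -0.6]
opening: -0.0002
gripper_force: 0.0
```

```bash
python3 -c "from h import *;rep()"
```

```text
t 14.7333 amp dock mm [-80.4   3.6] yaw 0.015 [0.183 0.08 ] 2176
CL [-141.5   79.7] CR [-139.2  -74.3] tool [-169.6   97.7] z 0.0233 F [0.6 6.6 0.1]
```

Request:
drive_tool:
  motion:
    - [[-11,-3,0],[0,0,0],0]
    - [[-4,0,0],[0,0,0],0]
    - [[-4,0,0],[0,0,0],0]
    - [[-4,0,0],[0,0,0],0]
    - [[-3,0,0],[0,0,0],0]
    - [[0,0,0],[0,0,0],0]
    - [[0,0,0],[0,0,0],0]
    - [[24,0,0],[0,0,0],0]
    - [[0,-40,0],[0,0,0],0]
    - [[0,-40,0],[0,0,0],0]
    - [[0,-40,0],[0,0,0],0]
    - [[0,-38,0],[0,0,0],0]

```text
time_s: 15.73
tool_pos: [0.5081, -0.0574, 0.0235]
tool_rot: [[-0.998, 0.064, 0.001], [0.064, 0.998, -0.001], [-0.001, -0.001, -1.0]]
ft_force: [0.7, -0.9, -0.6]
opening: -0.0002
gripper_force: 0.0
```

```bash
python3 -c "from h import *;rep()"
```

```text
t 15.7833 amp dock mm [-75.2   1.5] yaw -0.024 [0.184 0.08 ] 2184
CL [-133.4   79.9] CR [-137.1  -74. ] tool [-167.4  -90.5] z 0.0239 F [ 0.2 -5.8  1.2]
```

Request:
drive_tool:
  motion:
    - [[-13,3,0],[0,0,0],0]
    - [[-4,0,0],[0,0,0],0]
    - [[-4,0,0],[0,0,0],0]
    - [[-3,0,0],[0,0,0],0]
    - [[-2,0,0],[0,0,0],0]
    - [[0,0,0],[0,0,0],0]
    - [[0,0,0],[0,0,0],0]
    - [[20,0,0],[0,0,0],0]
    - [[0,40,0],[0,0,0],0]
    - [[0,40,0],[0,0,0],0]
    - [[0,40,0],[0,0,0],0]
    - [[0,38,0],[0,0,0],0]

```text
time_s: 16.78
tool_pos: [0.5243, 0.1088, 0.0234]
tool_rot: [[-0.998, 0.061, 0.001], [0.061, 0.998, 0.001], [-0.001, 0.001, -1.0]]
ft_force: [-0.2, 0.7, -0.4]
opening: -0.0003
gripper_force: 0.0
```

```bash
python3 -c "from h import *;rep()"
```

```text
t 16.8333 amp dock mm [-72.4   2.4] yaw -0.006 [0.184 0.081] 2157
CL [-132.    79.8] CR [-132.9  -74.2] tool [-161.9   97.3] z 0.0232 F [ 1.4  7.5 -0.2]
```

Request:
drive_tool:
  motion:
    - [[-13,-3,0],[0,0,0],0]
    - [[-3,0,0],[0,0,0],0]
    - [[-2,0,0],[0,0,0],0]
    - [[-2,0,0],[0,0,0],0]
    - [[-2,0,0],[0,0,0],0]
    - [[0,0,0],[0,0,0],0]
    - [[0,0,0],[0,0,0],0]

```text
time_s: 17.42
tool_pos: [0.541, 0.1026, 0.0223]
tool_rot: [[-0.998, 0.062, -0.01], [0.062, 0.998, 0.001], [0.01, 0.001, -1.0]]
ft_force: [-8.6, 4.1, 4.1]
opening: 0.0002
gripper_force: 4.6
```

```bash
python3 -c "from h import *;rep()"
```

```text
t 17.4667 amp dock mm [-72.2   2. ] yaw -0.009 [0.183 0.08 ] 1932
CL [-131.5   79.6] CR [-132.9  -74.4] tool [-144.5   81.6] z 0.0223 F [-9.4  4.2  3.8]
```

Request:
drive_tool:
  motion:
    - [[-1,0,0],[0,0,0],0]
    - [[-1,0,0],[0,0,0],0]
    - [[-1,0,0],[0,0,0],0]
    - [[-1,0,0],[0,0,0],0]
    - [[0,0,0],[0,0,0],0]

```text
time_s: 17.88
tool_pos: [0.5435, 0.1026, 0.0223]
tool_rot: [[-0.998, 0.062, -0.013], [0.062, 0.998, 0.002], [0.013, 0.001, -1.0]]
ft_force: [-12.4, 5.8, 7.1]
opening: 0.0001
gripper_force: 6.4
```

Request:
drive_tool:
  motion:
    - [[-1,0,0],[0,0,0],0]
    - [[-1,0,0],[0,0,0],0]
    - [[-1,0,0],[0,0,0],0]
    - [[0,0,0],[0,0,0],0]

```text
time_s: 18.22
tool_pos: [0.5456, 0.1027, 0.0222]
tool_rot: [[-0.998, 0.061, -0.015], [0.061, 0.998, 0.002], [0.015, 0.001, -1.0]]
ft_force: [-13.6, 6.0, 9.6]
opening: -0.0003
gripper_force: 7.4
```

```bash
python3 -c "from h import *;rep()"
```

```text
t 18.2667 amp dock mm [-69.6   1. ] yaw -0.025 [0.183 0.08 ] 1886
CL [-127.7   79.5] CR [-131.5  -74.5] tool [-139.9   81.9] z 0.0222 F [-14.4   4.8   9.3]
```

Request:
drive_tool:
  motion:
    - [[25,0,0],[0,0,0],0]
    - [[0,-40,0],[0,0,0],0]
    - [[0,-40,0],[0,0,0],0]
    - [[0,-40,0],[0,0,0],0]
    - [[0,-38,0],[0,0,0],0]
    - [[0,0,0],[0,0,0],0]
    - [[-10,0,0],[0,0,0],0]
    - [[-4,0,0],[0,0,0],0]
    - [[-3,0,0],[0,0,0],0]
    - [[-3,0,0],[0,0,0],0]
    - [[-2,0,0],[0,0,0],0]
    - [[0,0,0],[0,0,0],0]

```text
time_s: 19.27
tool_pos: [0.5334, -0.056, 0.0217]
tool_rot: [[-0.998, 0.061, -0.015], [0.061, 0.998, 0.0], [0.015, -0.001, -1.0]]
ft_force: [-14.0, -3.9, 7.5]
opening: -0.0002
gripper_force: 6.9
```

```bash
python3 -c "from h import *;rep()"
```

```text
t 19.3167 amp dock mm [-67.9   1.8] yaw -0.016 [0.183 0.079] 1975
CL [-126.7   79.8] CR [-129.1  -74.2] tool [-142.   -77.2] z 0.0217 F [-13.6  -3.2   7.6]
```

Request:
drive_tool:
  motion:
    - [[-1,0,0],[0,0,0],0]
    - [[-1,0,0],[0,0,0],0]
    - [[-1,0,0],[0,0,0],0]
    - [[-1,0,0],[0,0,0],0]
    - [[0,0,0],[0,0,0],0]

```text
time_s: 19.73
tool_pos: [0.5357, -0.0565, 0.0216]
tool_rot: [[-0.998, 0.061, -0.018], [0.061, 0.998, 0.0], [0.018, -0.001, -1.0]]
ft_force: [-17.9, -4.2, 9.7]
opening: 0.0003
gripper_force: 8.6
```

```bash
python3 -c "from h import *;rep()"
```

```text
t 19.7833 amp dock mm [-66.4   2.4] yaw -0.005 [0.184 0.079] 1964
CL [-126.    79.6] CR [-126.8  -74.4] tool [-139.6  -77.6] z 0.0216 F [-18.   -4.    9.2]
```

Request:
drive_tool:
  motion:
    - [[-1,0,0],[0,0,0],0]
    - [[-1,0,0],[0,0,0],0]
    - [[0,0,0],[0,0,0],0]
    - [[25,0,0],[0,0,0],0]
    - [[0,40,0],[0,0,0],0]
    - [[0,40,0],[0,0,0],0]
    - [[0,40,0],[0,0,0],0]
    - [[0,40,0],[0,0,0],0]
    - [[0,0,0],[0,0,0],0]
    - [[-8,0,0],[0,0,0],0]
    - [[0,0,0],[0,0,0],0]

```text
time_s: 20.7
tool_pos: [0.5411, 0.1056, 0.0235]
tool_rot: [[-0.998, 0.059, 0.003], [0.059, 0.998, 0.0], [-0.003, 0.0, -1.0]]
ft_force: [1.1, -0.5, -0.2]
opening: 0.0
gripper_force: 0.0
```

```bash
python3 -c "from h import *;rep()"
```

```text
t 20.75 amp dock mm [-66.2   2. ] yaw -0.001 [0.184 0.079] 2017
CL [-126.1   79. ] CR [-126.3  -75. ] tool [-145.2   82.9] z 0.0234 F [-0.  -0.8 -0.4]
```

Request:
drive_tool:
  motion:
    - [[-5,0,0],[0,0,0],0]
    - [[-2,0,0],[0,0,0],0]
    - [[-2,0,0],[0,0,0],0]
    - [[-2,0,0],[0,0,0],0]
    - [[-1,0,0],[0,0,0],0]
    - [[-1,0,0],[0,0,0],0]
    - [[0,0,0],[0,0,0],0]
    - [[0,0,0],[0,0,0],0]

```text
time_s: 21.42
tool_pos: [0.5465, 0.1026, 0.0224]
tool_rot: [[-0.998, 0.063, -0.012], [0.063, 0.998, -0.0], [0.012, -0.001, -1.0]]
ft_force: [-11.2, 0.2, 6.8]
opening: 0.0002
gripper_force: 5.6
```

```bash
python3 -c "from h import *;rep()"
```

```text
t 21.4667 amp dock mm [-66.1   1.9] yaw -0.007 [0.183 0.079] 1891
CL [-125.6   79.3] CR [-126.7  -74.7] tool [-139.    81.8] z 0.0224 F [-11.5   0.9   7.8]
```

Request:
drive_tool:
  motion:
    - [[-1,0,0],[0,0,0],0]
    - [[-1,0,0],[0,0,0],0]
    - [[-1,0,0],[0,0,0],0]
    - [[-1,0,0],[0,0,0],0]
    - [[0,0,0],[0,0,0],0]
    - [[0,0,0],[0,0,0],0]

```text
time_s: 21.97
tool_pos: [0.5469, 0.1028, 0.022]
tool_rot: [[-0.998, 0.062, -0.019], [0.062, 0.998, -0.0], [0.019, -0.001, -1.0]]
ft_force: [-18.6, 0.7, 13.9]
opening: 0.0001
gripper_force: 9.3
```

```bash
python3 -c "from h import *;rep()"
```

```text
t 22.0167 amp dock mm [-65.7   1.9] yaw -0.007 [0.183 0.079] 1870
CL [-125.1   79.3] CR [-126.2  -74.6] tool [-138.6   82.1] z 0.022 F [-17.6   1.   13.2]
```

Request:
drive_tool:
  motion:
    - [[-1,0,0],[0,0,0],0]
    - [[-1,0,0],[0,0,0],0]
    - [[-1,0,0],[0,0,0],0]
    - [[0,0,0],[0,0,0],0]
    - [[0,0,0],[0,0,0],0]

```text
time_s: 22.43
tool_pos: [0.5468, 0.1028, 0.0216]
tool_rot: [[-0.998, 0.062, -0.026], [0.062, 0.998, 0.0], [0.026, -0.002, -1.0]]
ft_force: [-23.6, 1.7, 17.3]
opening: -0.0003
gripper_force: 12.4
```

Request:
drive_tool:
  motion:
    - [[27,0,0],[0,0,0],0]
    - [[0,-40,0],[0,0,0],0]
    - [[0,-40,0],[0,0,0],0]
    - [[0,-40,0],[0,0,0],0]
    - [[0,-39,0],[0,0,0],0]
    - [[0,0,0],[0,0,0],0]
    - [[-10,0,0],[0,0,0],0]
    - [[-3,0,0],[0,0,0],0]
    - [[-3,0,0],[0,0,0],0]
    - [[-2,0,0],[0,0,0],0]
    - [[-2,0,0],[0,0,0],0]
    - [[0,0,0],[0,0,0],0]

```text
time_s: 23.43
tool_pos: [0.5366, -0.0539, 0.022]
tool_rot: [[-0.998, 0.06, -0.013], [0.06, 0.998, 0.001], [0.013, 0.001, -1.0]]
ft_force: [-13.4, -1.2, 7.3]
opening: 0.0
gripper_force: 6.0
```

```bash
python3 -c "from h import *;rep()"
```

```text
t 23.4833 amp dock mm [-65.9   2.1] yaw 0.001 [0.184 0.079] 1965
CL [-126.   79.] CR [-125.8  -75. ] tool [-139.   -74.9] z 0.022 F [-12.5  -1.9   7.5]
```

Request:
drive_tool:
  motion:
    - [[-1,0,0],[0,0,0],0]
    - [[-1,0,0],[0,0,0],0]
    - [[-1,0,0],[0,0,0],0]
    - [[-1,0,0],[0,0,0],0]
    - [[-1,0,0],[0,0,0],0]
    - [[0,0,0],[0,0,0],0]
    - [[0,0,0],[0,0,0],0]

```text
time_s: 24.07
tool_pos: [0.5364, -0.0537, 0.0215]
tool_rot: [[-0.998, 0.06, -0.023], [0.06, 0.998, 0.003], [0.024, 0.002, -1.0]]
ft_force: [-22.0, -1.0, 15.9]
opening: 0.0001
gripper_force: 11.3
```

```bash
python3 -c "from h import *;rep()"
```

```text
t 24.1167 amp dock mm [-65.9   2.5] yaw -0.005 [0.183 0.079] 1919
CL [-125.5   79.7] CR [-126.2  -74.3] tool [-139.2  -74.7] z 0.0215 F [-22.5  -1.8  15.5]
```

Request:
drive_tool:
  motion:
    - [[0,0,-2],[0,0,0],0]
    - [[0,0,-2],[0,0,0],0]
    - [[-1,0,0],[0,0,0],0]
    - [[-1,0,0],[0,0,0],0]
    - [[0,0,0],[0,0,0],0]

```text
time_s: 24.53
tool_pos: [0.5364, -0.054, 0.0226]
tool_rot: [[-0.998, 0.06, -0.028], [0.06, 0.998, 0.002], [0.028, 0.0, -1.0]]
ft_force: [-18.7, -2.5, -4.6]
opening: 0.0001
gripper_force: 9.1
```

Request:
drive_tool:
  motion:
    - [[-1,0,0],[0,0,0],0]
    - [[-1,0,0],[0,0,0],0]
    - [[-1,0,0],[0,0,0],0]
    - [[0,0,0],[0,0,0],0]

```text
time_s: 24.87
tool_pos: [0.5361, -0.0541, 0.022]
tool_rot: [[-0.998, 0.06, -0.035], [0.06, 0.998, 0.003], [0.035, 0.001, -0.999]]
ft_force: [-24.8, -2.2, -0.5]
opening: -0.0002
gripper_force: 12.1
```

```bash
python3 - <<'E'
from h import *
rep()
c=bot.camera("scene");P=cloud(c)
ex=np.array([np.cos(DY),np.sin(DY)]);ey=np.array([-ex[1],ex[0]])
Q=(P[...,:2]-D)@np.c_[ex,ey]*1000; z=P[...,2]*1000
for y in range(-80,81,20):
    m=abs(Q[...,1]-y)<10
    F=Q[...,0][m&(z>48)&(z<62)&(Q[...,0]<5)&(Q[...,0]>-20)]; B=Q[...,0][m&(z>37)&(z<43)&(Q[...,0]>-12)&(Q[...,0]<20)]
    print(y,len(F),np.median(F).round(1) if len(F) else 0,len(B),np.percentile(B,[0,5,50,95,100]).round(1) if len(B) else 0)
u=[round(v) for v in bot.pinpoint("scene","stop")[0]["point"]]; print(u)
cv2.imwrite("pics/e.png",cv2.resize(c["color"][190:310,140:300],None,fx=5,fy=5,interpolation=cv2.INTER_CUBIC))
E
```

```text
t 24.9167 amp dock mm [-66.    2.2] yaw -0.0 [0.183 0.08 ] 1880
CL [-126.    79.3] CR [-126.   -74.7] tool [-139.4  -75.2] z 0.022 F [-24.9  -1.5  -0.3]
-80 14 -8.2 66 [-8.5 -7.2  3.5 12.3 12.6]
-60 31 -8.4 72 [-9.8 -8.3  2.  11.6 12.8]
-40 32 -8.4 71 [-9.6 -8.1  2.  11.4 13.4]
-20 29 -8.2 79 [-9.7 -7.7  1.5 12.2 12.9]
0 30 -8.3 78 [-9.3 -7.8  2.4 12.4 13.4]
20 32 -8.4 79 [-9.  -8.5  2.9 12.2 13.2]
40 37 -8.4 85 [-9.8 -8.9  1.9 12.2 12.8]
60 37 -8.2 90 [-9.2 -8.3  2.6 12.3 13.1]
80 44 -8.9 88 [-12.  -10.4   2.   12.7  13.4]
[210, 261]
```

View pics/e.png

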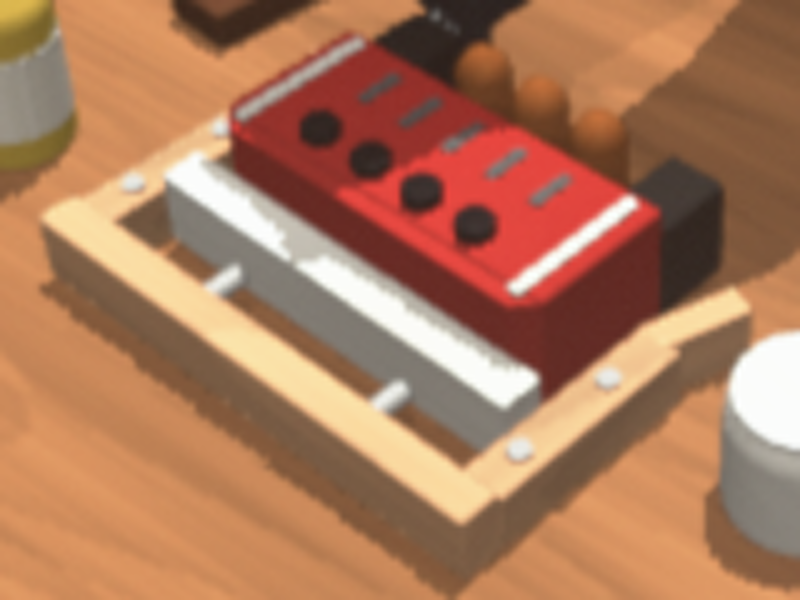

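```bash
python3 - <<'E'
from h import *
c=bot.camera("scene");P=cloud(c)
ex=np.array([np.cos(DY),np.sin(DY)]);ey=np.array([-ex[1],ex[0]])
Q=(P[...,:2]-D)@np.c_[ex,ey]*1000; z=P[...,2]*1000
hsv=cv2.cvtColor(c["color"],cv2.COLOR_BGR2HSV); g=hsv[...,1]<90; r=hsv[...,1]>140
for y in range(-60,61,30):
    m=(abs(Q[...,1]-y)<15)&(abs(Q[...,0])<16)
    G=m&g&(z>36)&(z<46); R=m&r&(z>30)&(z<65)
    print(y,"bar x min",np.sort(Q[...,0][G])[:4].round(1),"z",np.median(z[G]).round(1),"max x",Q[...,0][G].max().round(1),"red low z",np.sort(z[R])[:6].round(1),"x",Q[...,0][R&(z<55)][:6].round(1))
E
```

```text
-60 bar x min [-10.   -9.2  -8.5  -8.3] z 40.5 max x 12.3 red low z [44.6 46.6 46.9 47.2 47.6 47.7] x [-7.3 -8.7 -8.4 -8.9 -7.7 -7.7]
-30 bar x min [-9.2 -9.1 -9.1 -8.6] z 40.4 max x 12.8 red low z [44.5 45.2 45.5 45.5 46.1 46.3] x [-8.9 -7.8 -8.6 -9.8 -8.2 -9.2]
0 bar x min [-9.  -8.9 -8.9 -8.9] z 40.5 max x 13.0 red low z [44.  44.2 45.2 45.4 45.5 46.2] x [-7.4 -9.1 -8.4 -8.4 -9.3 -8.5]
30 bar x min [-9.4 -9.1 -8.7 -8.7] z 40.5 max x 13.0 red low z [45.  45.3 45.7 46.1 46.4 46.5] x [-9.2 -8.3 -9.5 -8.2 -7.9 -9.6]
60 bar x min [-9.9 -9.  -8.8 -8.6] z 40.5 max x 13.5 red low z [44.1 44.9 45.  45.8 46.2 46.7] x [-9.5 -7.7 -8.9 -9.8 -8.4 -8.8]
```

Along the whole bar, red only starts above the bar top and the bar's grey runs right up to the face. The nose therefore lies on the bar at both sides. Next I retract gently.

Request:
drive_tool:
  motion:
    - [[4,0,0],[0,0,0],0]
    - [[4,0,0],[0,0,0],0]
    - [[5,0,0],[0,0,0],0]
    - [[10,0,0],[0,0,0],0]
    - [[20,0,0],[0,0,0],0]
    - [[20,0,0],[0,0,0],0]
    - [[0,0,-30],[0,0,0],0]
    - [[0,0,-30],[0,0,0],0]
    - [[0,0,-30],[0,0,0],0]
    - [[0,0,-30],[0,0,0],0]
    - [[0,0,0],[0,0,0],0]
    - [[0,0,0],[0,0,0],0]

```text
time_s: 26.07
tool_pos: [0.4916, -0.0508, 0.1497]
tool_rot: [[-0.998, 0.06, 0.007], [0.06, 0.998, 0.001], [-0.007, 0.001, -1.0]]
ft_force: [0.1, -0.0, -0.9]
opening: -0.0001
gripper_force: 0.0
```

```bash
python3 - <<'E'
from h import *
rep()
c=bot.camera("scene");P=cloud(c)
ex=np.array([np.cos(DY),np.sin(DY)]);ey=np.array([-ex[1],ex[0]])
Q=(P[...,:2]-D)@np.c_[ex,ey]*1000; z=P[...,2]*1000
hsv=cv2.cvtColor(c["color"],cv2.COLOR_BGR2HSV); r=hsv[...,1]>140
for y in range(-60,61,30):
    m=(abs(Q[...,1]-y)<15)&(abs(Q[...,0])<16); R=m&r&(z>30)&(z<62)
    print(y,np.sort(z[R])[:4].round(1),np.median(Q[...,0][R&(z>48)]).round(2))
E
```

```text
t 26.1167 amp dock mm [-66.2   1.9] yaw 0.003 [0.184 0.079] 2173
CL [-126.5   78.7] CR [-126.   -75.3] tool [-185.4  -74.8] z 0.1481 F [ 0.2  0.5 -0. ]
-60 [43.9 44.3 45.9 45.9] -8.59
-30 [44.7 44.9 44.9 45.2] -8.54
0 [44.  44.7 44.9 45.4] -8.48
30 [44.4 44.4 44.5 45.1] -8.31
60 [44.1 44.5 44.6 44.7] -8.46
```

```bash
python3 -c "from h import *;print(bot.job_done())"
```

```text
the job is handed in; nothing more can be done
None
```

The job is handed in; no verdict came back. By the cameras the red amplifier rests square against the stop bar within about 0.005 rad, with no visible gap at either contact. The hand is clear, the hardest push was about 25 N, and only the rubber corners were pushed.

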